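# Dock the keyed specimen carrier in its locating nest

## Task

Dock the specimen carrier in the locating nest for inspection: swing the keeper arm open, slide the carrier in from the mouth between the converging rails with its keyway facing the key, pushing until it is fully home with the key in the keyway, then swing the keeper arm fully shut behind it. Leave the carrier lying flat and let go of everything. Do not knock over or shift the vials or the amber bottle.

Things in the scene. Friction and masses are not known exactly. Their poses are not given: they have to be found in the camera images.
- carrier: loose specimen carrier, 0.16 to 0.3 kg: a round bright steel flange 66 mm across, 8 mm thick; on it a round darker hub 48 mm across (z 8 to 16 mm) with a keyway in its rim; on that a small dark specimen vice up to 38 mm high. Origin: centre of the underside; x points out along the keyway, z up
- carrier_vice (a point): middle of the carrier's vice, on the carrier's axis, 27 mm above the underside. The vice is 22 mm wide along y; front jaw x 0 to 14, 38 mm high, rear jaw x -16 to -4, 35 mm high, a thin brass slip between them up to z 39; a 9 mm screw head stands out behind to x = -20. Grip it across y with the fingertips above the hub (16 mm)
- carrier_keyway (a point): inner end of the keyway, 16 mm from the carrier's axis along its x, 12.8 mm above its underside. The keyway is an open slot in the hub's rim (not in the flange) on the far side from the screw head, 10 mm wide, from x = 16 to the rim at x = 24, where it flares to 17 mm
- nest: fixed locating nest: a grey metal plate 172 x 178 mm (x -105 to 67, y -89 to 89), 8 mm high, with two rails on it that converge from the mouth (-x) to the key (+x), and a keeper arm across the mouth. Origin: on the bench top below the centre of the seated carrier; x points from mouth to key, z up
- nest_mouth (a point): middle of the mouth, on the plate, at x = -70 of the nest. The rails stand at 40 degrees to x either side, their faces 10.5 mm high and tangent to the seated flange, 125 mm apart at the mouth ends (x = -23). Lips overhang the faces inwards by 5 mm, 10.5 to 14 mm above the plate: the flange slides in under them; lowered at the mouth, it clears them
- nest_home (a point): the point on the nest's plate, 8 mm above the bench, where the carrier's origin lies when it is home; the carrier's x then points along the nest's x
- nest_key (a point): tip of the key, 18 mm from nest_home along the nest's x. The key is a bar 8 mm wide at y = 0, 9.8 to 15.8 mm above the plate, that reaches in over the flange from a block at +x (16 mm high). Unless it enters the keyway it stops the hub 6 mm short of home
- keeper (a joint): keeper arm, angle about a vertical hinge: 0 fully shut across the mouth (arm along the nest's +y), growing to 1.75 as it swings open, counter-clockwise from above (arm then along -x). Friction about 0.04 N m; it stays where it is left. Arm 12 mm wide, 4 to 12 mm above the plate; shut, its white pad stands 1.5 mm behind the flange of a seated carrier
- keeper_hinge (a point): hinge axis of the keeper arm on the plate's top, at x = -46, y = -72 mm of the nest
- keeper_post (a point): upright round thumb post at the free end of the keeper arm, 100 mm from the hinge axis, 12 to 13 mm across, from 20 to 51 mm above the bench; this point lies on its axis 38 mm above the bench; it can be pinched from above
- vial_0: small loose vial with screw cap, 15 mm in diameter, 48 mm high, standing near the carrier; leave alone; origin: centre of the underside
- vial_1: as vial_0
- vial_2: as vial_0
- amber_bottle: loose amber bottle with a white cap, 38 mm in diameter, 82 mm high, standing beside the nest; leave alone; origin: centre of the underside
- microscope_base (a point): frontmost point of the round base (64 mm high) of a fixed stereo microscope behind the work, on the bench; an obstacle for the arm: its two eyepieces hang over the bench at y = 0.03 to 0.14, 0.45 to 0.50 m above it, and come forward to 55 mm nearer the robot than this point. Keep the arm in front of them
Things that resemble listed ones, but are neither listed nor needed, are in the scene too. Of the things shaped like the carrier, the steel one is meant.

How it is judged:
By the outcome, as a careful person would: the job done as asked, in the order asked, and still so for the second after the job is handed in, with the robot touching nothing.
It also fails if it takes over 72 s, if anything falls off the work surface, if the arm or the gripper's body presses on something with over 40 N, if the wrist force passes 120 N, or if a joint passes its speed limit or range.

## Robot

A 7-joint arm with a two-finger parallel gripper is mounted at the origin on a cart in front of the work surface, level with it; the furniture and walls round the work are solid. World frame = base frame: x ahead of the robot, y to its left, z up, the work surface at z = 0. Lengths are in m, angles in rad, forces in N, time in s.
With the tool pointing down it reaches from about 0.4 to 0.85 m from the base axis. Payload 4.5 kg.
Tool frame: the origin (TCP) lies between the finger pads; the fingertips stand 11 mm ahead of it and the grasp point (between the pads) lies 8 mm behind it; z points along the fingers, y is the line along which they close (so a half turn about z gives the same grasp; the last joint's range is limited). The gripper opens to 85 mm and grips with 20 to 120 N. Pads are 22 mm wide; open, the fingers measure 114 mm over their backs; the gripper's body (76 mm by 85 mm) begins 54 mm behind the grasp point. The pads swing forward as they close: fully open they stand 13 mm farther back than shut.
Start: joints at [-1.104, 0.689, -0.195, 1.565, 0.157, 0.902, -0.215], TCP at [0.262, 0.567, 0.242] pointing down, gripper open.
Joint ranges: [-3.01, 3.01], [-0.46, 2.08], [-1.47, 1.51], [0.13, 2.56], [-1, 4.14], [0.04, 2.09], [-2.66, 2.66]. Speed limits (rad/s): [2.57, 2.57, 3.14, 3.14, 3.14, 3.14, 3.14].

## Interface

Orientations are given as a rotation vector (axis times angle).
In Python, from station import robot, eyes, spot_in, cut_out gives the robot as it stands. The module is installed in compiled form; this text tells all that it offers.
- The arm moves only by the shell command python3 -m inch 'ROWS' [OPENING] [FORCE]. ROWS is text: rows parted by semicolons, each of 6 numbers parted by spaces: the shift along the tool's x, y, z in cm, then the turn, a rotation vector about the tool's x, y, z in degrees. A call has 1 to 12 rows; each row shifts and turns the commanded pose from where the row before left it, along the tool's axes as they then stand; what a row does not reach is not made up. A row lasts 1/10 s, in which the tool goes at most 50 mm and 8.59 degrees, less where a joint would pass 70% of its speed; a pose out of reach is approached as far as the arm can. A call with a gripper value outside its range is refused whole. OPENING is the opening, from 0 (shut) to 1 (fully open), set as the call begins (- or left out, the last holds). The fingers move at their own pace and stop on an object; FORCE is the grip in N (left out, the last holds). Time passes only in rows, so rows that do not move let the fingers close. It gives the time, the measured TCP pose, the force, the opening and the grip force at its end, in the units of the state.
- robot.get_obs(): the state, without advancing time (a new reading comes with each control period).
- eyes.get_image(name): name is "scene" or "top" or "wrist"; returns a dict with "color" (400x640x3 uint8, red, green, blue), "fx", "fy", "cx", "cy" (pixels), "view" (4x4, takes a point from world to camera coordinates). Camera axes: x right, y down, z forward; pixel columns grow to the right and rows downward; lengths in m; the calibration is good to about 2 mm. The wrist camera is an equidistant fisheye: a pixel r from the principal point sees the ray r / f radians off the axis. A picture is of the moment at which its call begins. There is no depth.
- robot.finish_job(): hands the job in; it is judged then, once.
Trained networks look in a picture, given as the dict that the camera call returned (one of the last four; its "shot" number tells which), for a name from the list of things; names that differ only in an ending like _2 or _b are one class to them, and where a whole thing is asked for, a point or a joint stands for the part that bears it (a point fixed in the world has none). Each returns a list of dicts, best first, with "confidence" (0 to 1); they miss things now and then, are a little off and sometimes report something else, mostly with a low value. They report only what shows in the picture. A call takes as long as a camera call. They do not tell look-alikes from the thing itself.
- spot_in(name, picture): "uv" ([column, row] in pixels, amid what is visible of it).
- cut_out(name, picture): "region" (400x640 bool, what is visible of it) and "uv" ([column, row] in pixels, amid what is visible of it).
The state is a dict: "time_s": time; "qpos": joint angles; "qd": joint speeds; "tau": joint torques, N m; "ee_pos": TCP position; "ee_rot": TCP orientation; "ft_force": force on the tool from outside, world axes, zero at the start; "wrist_torque": the same for the moment, N m; "grip_width": finger opening in m; "finger_force": force on a finger pad.
Only numpy, scipy, OpenCV 4.12 (cv2) and the standard library are available. Lean on these libraries where they do the work, as an engineer would, in place of code of your own. Each camera call takes 0.05 s, during which the arm holds its last target. There are 200 camera calls.

## Working session

There is one attempt and no reset: what is moved stays moved. The work goes in short steps, Python scripts to look and compute and a shell command to move; the robot and the scene stay as the last step left them, time stands still between calls to the robot, and variables do not carry over. Pictures are saved under pics/ and viewed, at most 11 in all, crops included, and the job is handed in when it is done.

```bash
mkdir -p pics; cat > h.py <<'E'
import numpy as np, cv2
from scipy.spatial.transform import Rotation as R
from station import robot, eyes, spot_in, cut_out
def ray(p,uv):
    V=np.array(p['view']);x=(uv[0]-p['cx'])/p['fx'];y=(uv[1]-p['cy'])/p['fy']
    if p.get('name')=='wrist':
        r=np.hypot(x,y);d=np.array([np.sin(r)*x/max(r,1e-9),np.sin(r)*y/max(r,1e-9),np.cos(r)])
    else: d=np.array([x,y,1.])
    return -V[:3,:3].T@V[:3,3], V[:3,:3].T@d
def onz(p,uv,z):
    o,d=ray(p,uv);return o+d*(z-o[2])/d[2]
def shot(n):
    p=eyes.get_image(n);p['name']=n;return p
def proj(p,P):
    V=np.array(p['view']);c=V[:3,:3]@np.array(P)+V[:3,3]
    if p['name']=='wrist':
        r=np.hypot(c[0],c[1]);t=np.arctan2(r,c[2]);k=t/max(r,1e-9)
        return p['fx']*c[0]*k+p['cx'],p['fy']*c[1]*k+p['cy']
    return p['fx']*c[0]/c[2]+p['cx'],p['fy']*c[1]/c[2]+p['cy']
def save(p,f): cv2.imwrite('pics/'+f,p['color'][:,:,::-1])
Z=dict(carrier=.01,carrier_vice=.027,carrier_keyway=.0128,nest=.008,nest_mouth=.008,nest_home=.008,nest_key=.02,keeper=.016,keeper_hinge=.008,keeper_post=.038,vial_0=.024,amber_bottle=.04,microscope_base=0)
def find(p,names=Z,dz=0):
    for n in names:
        for r in spot_in(n,p)[:4]:
            print(p['name'],n,round(r['confidence'],2),np.round(r['uv']),np.round(onz(p,r['uv'],Z[n]+dz),4)[:2])
def tool():
    o=robot.get_obs();print(o['time_s'],np.round(o['ee_pos'],4),np.round(R.from_rotvec(o['ee_rot']).as_matrix(),3).tolist());return o
E
python3 - <<'E'
from h import *
tool()
for n in('top','scene'):
    p=shot(n);save(p,n+'1.png');print(np.round(p['view'],3).tolist(),p['fx']);find(p)
E
```

```text
0.0 [0.2619 0.5668 0.2415] [[-0.908, 0.419, -0.001], [0.419, 0.908, -0.002], [-0.0, -0.002, -1.0]]
[[0.016, -1.0, 0.003, -0.08], [-0.99, -0.016, -0.138, 0.6], [0.138, -0.001, -0.99, 1.201], [0.0, 0.0, 0.0, 1.0]] 472.38057295986204
top carrier 0.74 [204. 219.] [0.5462 0.2268]
top carrier 0.6 [239. 218.] [0.5504 0.1328]
top carrier_vice 0.89 [236. 219.] [0.5457 0.1361]
top carrier_vice 0.77 [201. 218.] [0.5482 0.2295]
top carrier_vice 0.42 [393. 233.] [ 0.5166 -0.2792]
top carrier_vice 0.17 [395. 222.] [ 0.5463 -0.2842]
top carrier_keyway 0.93 [240. 217.] [0.5528 0.129 ]
top carrier_keyway 0.86 [202. 218.] [0.548  0.2305]
top carrier_keyway 0.26 [392. 227.] [ 0.5323 -0.278 ]
top nest 0.63 [390. 223.] [ 0.5449 -0.2738]
top nest 0.57 [241. 220.] [0.5469 0.1274]
top nest 0.24 [243. 239.] [0.4948 0.1182]
top nest_mouth 0.69 [391. 222.] [ 0.5479 -0.2765]
top nest_home 0.82 [393. 224.] [ 0.5426 -0.281 ]
top nest_home 0.69 [243. 240.] [0.4926 0.12  ]
top nest_key 0.58 [396. 221.] [ 0.5499 -0.2862]
top keeper 0.53 [397. 237.] [ 0.5069 -0.2911]
top keeper_hinge 0.7 [394. 224.] [ 0.5411 -0.2847]
top keeper_post 0.68 [395. 235.] [ 0.5107 -0.2818]
top vial_0 0.6 [242. 194.] [0.6132 0.124 ]
top amber_bottle 0.55 [354. 193.] [ 0.6185 -0.1725]Traceback (most recent call last):
  File "<stdin>", line 4, in <module>
  File "h.py", line 24, in find
    for r in spot_in(n,p)[:4]:
             ~~~~~~~^^^^^
ValueError: it knows: amber_bottle, carrier, carrier_keyway, carrier_vice, keeper, keeper_hinge, keeper_post, nest, nest_home, nest_key, nest_mouth, vial
```

```bash
sed -i "s/vial_0=/vial=/;s/,microscope_base=0//" h.py
python3 - <<'E'
from h import *
p=shot('scene');save(p,'scene1.png');print(np.round(p['view'],3).tolist(),p['fx']);find(p)
t=cv2.imread('pics/top1.png')[150:290,160:460]
cv2.imwrite('pics/top1c.png',cv2.resize(t,None,fx=2.6,fy=2.6,interpolation=2))
E
```

```text
[[0.503, -0.864, -0.024, -0.322], [-0.545, -0.296, -0.784, 0.338], [0.671, 0.407, -0.62, 0.729], [0.0, 0.0, 0.0, 1.0]] 433.7510115288065
scene carrier 0.76 [220. 189.] [0.538  0.2285]
scene carrier 0.59 [250. 198.] [0.5473 0.1335]
scene carrier_vice 0.76 [247. 197.] [0.528  0.1251]
scene carrier_vice 0.57 [219. 184.] [0.5373 0.2273]
scene carrier_keyway 0.91 [217. 188.] [0.5351 0.2346]
scene carrier_keyway 0.67 [250. 197.] [0.5456 0.1309]
scene nest 0.56 [399. 254.] [ 0.5412 -0.2845]
scene nest_mouth 0.67 [394. 256.] [ 0.5317 -0.2776]
scene nest_home 0.92 [398. 257.] [ 0.5331 -0.2858]
scene nest_key 0.91 [395. 256.] [ 0.5211 -0.2813]
scene keeper 0.71 [392. 260.] [ 0.5093 -0.2801]
scene keeper_hinge 0.59 [398. 256.] [ 0.5365 -0.2842]
scene keeper_post 0.91 [391. 258.] [ 0.495  -0.2815]
scene vial 0.62 [266. 203.] [0.5342 0.0714]
scene vial 0.4 [235. 209.] [0.4785 0.1262]
scene amber_bottle 0.69 [365. 214.] [ 0.5976 -0.1734]
```

View pics/top1c.png

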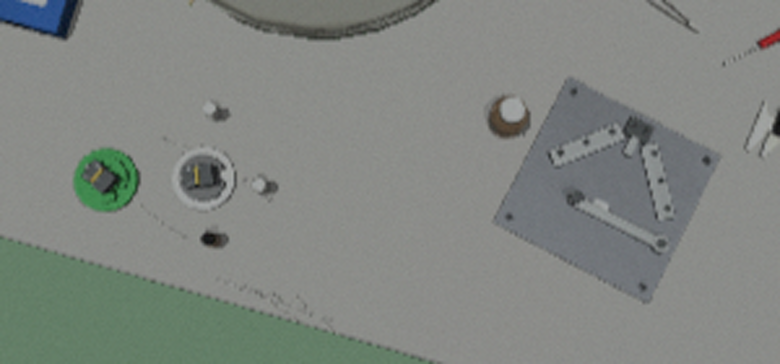

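View pics/scene1.png

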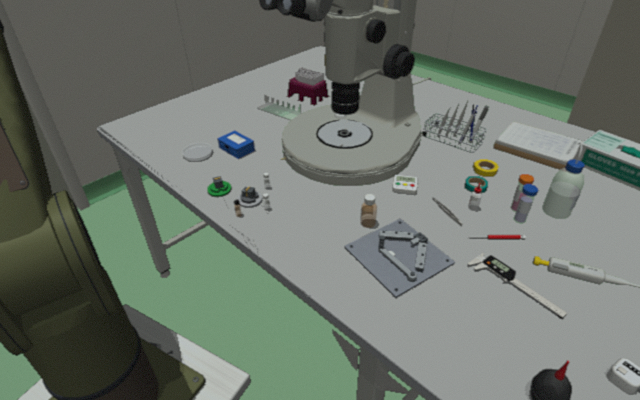

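The top view shows the steel carrier at about (239,218) with vials around it and a green decoy to its left. The keeper hinge is at (414,243), its post at (381,226) and the key block at (405,200), so the keeper is shut. The scene view agrees. Next I'll move towards the nest and look at the carrier on the way.

```bash
python3 -m inch '-3.7 -2.8 0 0 0 0;-3.7 -2.8 0 0 0 0;-3.7 -2.8 0 0 0 0;-3.7 -2.8 0 0 0 0;-3.7 -2.8 0 0 0 0;-3.7 -2.8 0 0 0 0;-3.7 -2.8 0 0 0 0;-3.7 -2.8 0 0 0 0;-3.7 -2.8 0 0 0 0;-3.7 -2.8 0 0 0 0;0 0 0 0 0 0;0 0 0 0 0 0'
python3 - <<'E'
from h import *
tool()
p=shot('wrist');save(p,'w1.png');print(p['fx'],p['cx'],p['cy'],-p['view'][:3,:3].T@p['view'][:3,3]);find(p,['carrier','carrier_vice','carrier_keyway','vial'])
E
```

```text
time_s: 2.5
ee_pos: [0.4812, 0.1568, 0.2423]
ee_rot: [0.68, 3.067, 0.0]
ft_force: [-0.4, 0.8, 0.6]
grip_width: 0.0854
finger_force: 0.0
2.5 [0.4812 0.1568 0.2423] [[-0.906, 0.423, 0.0], [0.423, 0.906, 0.0], [-0.0, 0.0, -1.0]]
309.70691628693146 323.2212762165123 201.09160532306524 [0.41043541 0.18990496 0.3722371 ]
wrist carrier 0.81 [404. 193.] [0.5473 0.2378]
wrist carrier_vice 0.8 [335. 224.] [0.5416 0.1453]
wrist carrier_vice 0.61 [404. 187.] [0.5338 0.2377]
wrist carrier_vice 0.18 [108. 297.] [ 0.5106 -0.2518]
wrist carrier_keyway 0.93 [401. 191.] [0.5428 0.2347]
wrist carrier_keyway 0.73 [331. 220.] [0.5398 0.1408]
wrist vial 0.86 [346. 273.] [0.612  0.1294]
wrist vial 0.82 [300. 188.] [0.485  0.1252]
wrist vial 0.79 [287. 241.] [0.5387 0.0813]
```

View pics/w1.png

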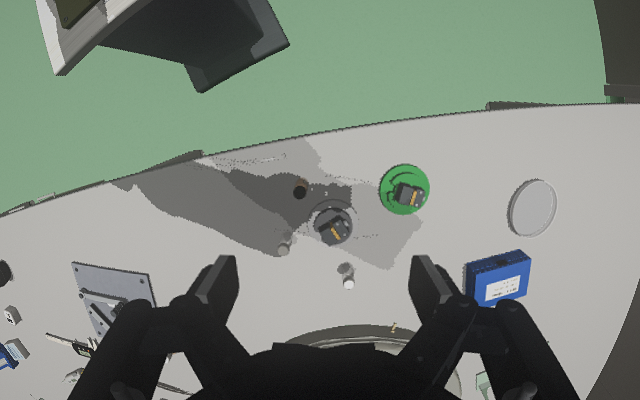

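The wrist view shows the steel carrier at (333,222), its vials at (346,280), (300,190) and (285,243), and the green decoy at (404,190). Now on to the nest.

```bash
python3 -m inch '-2.5 -4.1 0.8 0 0 0;-2.5 -4.1 0.8 0 0 0;-2.5 -4.1 0.8 0 0 0;-2.5 -4.1 0.8 0 0 0;-2.5 -4.1 0.8 0 0 0;-2.5 -4.1 0.8 0 0 0;-2.5 -4.1 0.8 0 0 0;-2.5 -4.1 0.8 0 0 0;-2.5 -4.1 0.8 0 0 0;0 0 0 0 0 0;0 0 0 0 0 0' 0.45
python3 - <<'E'
from h import *
tool()
p=shot('wrist');save(p,'w2.png');find(p,['nest','nest_home','nest_key','nest_mouth','keeper','keeper_hinge','keeper_post','amber_bottle'])
E
```

```text
time_s: 3.85
ee_pos: [0.53, -0.2716, 0.1697]
ee_rot: [-0.677, -3.067, -0.001]
ft_force: [-0.0, 1.4, -0.1]
grip_width: 0.0385
finger_force: 0.0
3.85 [ 0.53   -0.2716  0.1697] [[-0.907, 0.421, -0.001], [0.421, 0.907, 0.001], [0.001, 0.0, -1.0]]
wrist nest 0.68 [320. 188.] [ 0.5295 -0.274 ]
wrist nest_home 0.8 [322. 190.] [ 0.5319 -0.2734]
wrist nest_key 0.71 [320. 188.] [ 0.5272 -0.273 ]
wrist nest_mouth 0.79 [322. 186.] [ 0.5287 -0.2714]
wrist keeper 0.57 [308. 180.] [ 0.5155 -0.2802]
wrist keeper 0.39 [600.  32.] [0.4858 0.1263]
wrist keeper_hinge 0.62 [322. 189.] [ 0.5317 -0.2733]
wrist keeper_post 0.61 [305. 179.] [ 0.5096 -0.279 ]
wrist amber_bottle 0.76 [451. 233.] [ 0.6155 -0.174 ]
wrist amber_bottle 0.39 [320. 190.] [ 0.5236 -0.2715]
```

View pics/w2.png

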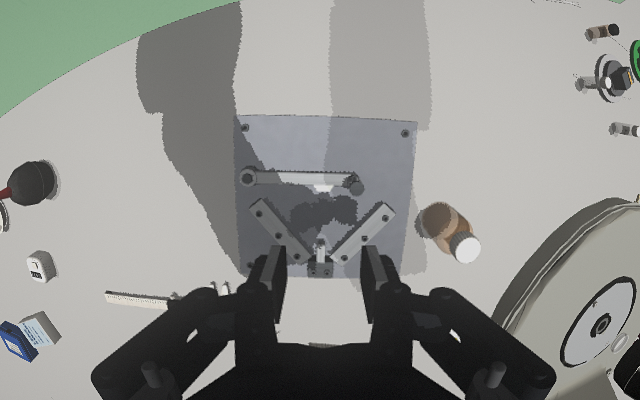

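```bash
python3 - <<'E'
import cv2
t=cv2.imread('pics/w2.png')[105:295,225:425]
cv2.imwrite('pics/w2c.png',cv2.resize(t,None,fx=3,fy=3,interpolation=2))
E
```

```text
(no output)
```

View pics/w2c.png

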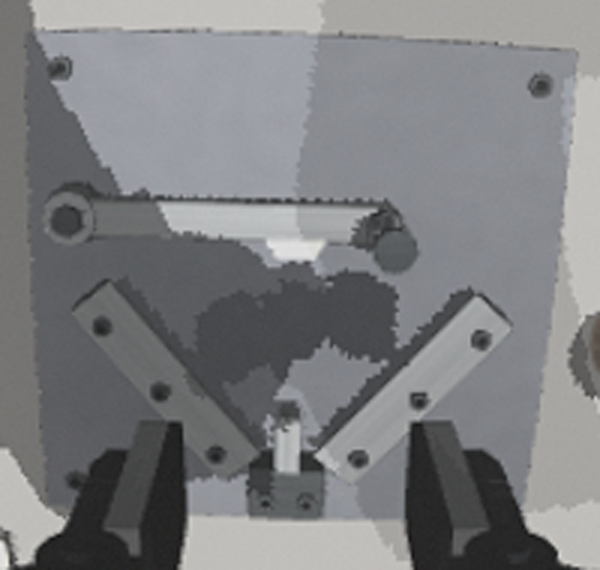

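The crop shows the hinge at (248,178), the post top at (357,188), the key tip near (321,241), and the plate corners at (235,115) and (417,121). I'll fit the nest pose from these.

```bash
cat > nestfit.py <<'E'
from h import *
from scipy.optimize import least_squares
def fit(p,pts,g=(.53,-.28,-.45)):
    def res(v):
        c,s=np.cos(v[2]),np.sin(v[2]);o=[]
        for (a,b,z),uv in pts:
            u=proj(p,[v[0]+c*a-s*b,v[1]+s*a+c*b,z]);o+=[u[0]-uv[0],u[1]-uv[1]]
        return np.array(o)
    r=least_squares(res,g,loss='soft_l1');return r.x,res(r.x).reshape(-1,2)
E
python3 - <<'E'
from nestfit import *
p=shot('wrist')
pts=[((-.105,-.089,.008),(235,115)),((-.105,.089,.008),(417.3,121)),((-.046,-.072,.022),(247.7,177.7)),((.018,0,.0238),(321,241)),((.067,.013,.008),(341.7,277.3))]
v,r=fit(p,pts);print(v,np.degrees(v[2]));print(r.round(1))
q=onz(p,(356.7,188.3),.051);c,s=np.cos(v[2]),np.sin(v[2]);Rn=np.array([[c,-s],[s,c]])
h=v[:2]+Rn@[-.046,-.072];print('post',q,'hinge',h,'dist',np.linalg.norm(q[:2]-h),'nest frame',Rn.T@(q[:2]-v[:2]))
o=tool();M=R.from_rotvec(o['ee_rot']).as_matrix();print('to post tool cm',M.T@(np.array([*q[:2],.036])-o['ee_pos'])*100)
print('swing dirs',M.T@np.array([*(Rn@[-1,0]),0]))
E
```

```text
[ 0.56236027 -0.28512602 -0.45945025] -26.32456012438448
[[-1.7 -0.4]
 [ 1.1 -0.8]
 [ 0.2  0.1]
 [ 1.5  2.3]
 [-8.6  0.1]]
post [ 0.53281438 -0.240492    0.051     ] hinge [ 0.48920185 -0.32926041] dist 0.09890340735956966 nest frame [-0.04627507  0.02690302]
4.35 [ 0.5302 -0.2709  0.1704] [[-0.908, 0.419, 0.0], [0.419, 0.908, -0.0], [-0.0, 0.0, -1.0]]
to post tool cm [ 1.0378726   2.8660821  13.44461877]
swing dirs [ 9.99622272e-01  2.74825310e-02 -1.54595935e-04]
```

```bash
python3 -m inch '0.5 1.4 1.5 0 0 0;0.5 1.4 2.5 0 0 0;0 0.1 4 0 0 0;0 0 4 0 0 0;0 0 1.4 0 0 0;0 0 0 0 0 0;0 0 0 0 0 0' - 20 && python3 -m inch '0 0 0 0 0 0;0 0 0 0 0 0;0 0 0 0 0 0;0 0 0 0 0 0;0 0 0 0 0 0' 0 20
```

```text
time_s: 5.05
ee_pos: [0.5341, -0.2411, 0.0374]
ee_rot: [0.675, 3.066, -0.0]
ft_force: [-0.3, 0.5, 1.3]
grip_width: 0.0387
finger_force: 0.0
time_s: 5.55
ee_pos: [0.5337, -0.2424, 0.038]
ee_rot: [0.676, 3.065, -0.003]
ft_force: [-1.8, -2.3, 7.5]
grip_width: 0.0108
finger_force: 22.2
```

```bash
python3 -m inch '1.69 -.14 0 0 0 0;1.64 -.43 0 0 0 0;1.55 -.7 0 0 0 0;1.41 -.95 0 0 0 0;1.22 -1.18 0 0 0 0;1.01 -1.37 0 0 0 0;.76 -1.52 0 0 0 0;.5 -1.62 0 0 0 0;.21 -1.68 0 0 0 0;-.08 -1.7 0 0 0 0;0 0 0 0 0 0'; python3 -m inch '0 0 0 0 0 0;0 0 0 0 0 0;0 0 0 0 0 0;0 0 -3 0 0 0;0 0 -4 0 0 0;0 0 -4 0 0 0;0 0 -4 0 0 0;0 0 0 0 0 0' 0.5
python3 - <<'E'
from nestfit import *
tool();p=shot('wrist');save(p,'w3.png')
for k in (.0,):
    print(spot_in('keeper_post',p)[:2])
n=np.array([.5624,-.2851]);c,s=np.cos(-.4595),np.sin(-.4595);Rn=np.array([[c,-s],[s,c]])
for a in(1.5,1.6,1.7,1.75): print(a,proj(p,[*(n+Rn@[-.046-.1*np.sin(a),-.072+.1*np.cos(a)]),.051]))
E
```

```text
time_s: 6.65
ee_pos: [0.3935, -0.3025, 0.0373]
ee_rot: [-0.678, -3.065, 0.001]
ft_force: [-3.2, -0.8, 7.9]
grip_width: 0.011
finger_force: 22.8
time_s: 7.45
ee_pos: [0.3989, -0.303, 0.1909]
ee_rot: [0.672, 3.059, -0.005]
ft_force: [0.3, 0.1, 0.0]
grip_width: 0.0428
finger_force: 0.0
7.45 [ 0.3989 -0.303   0.1909] [[-0.908, 0.419, 0.009], [0.419, 0.908, -0.005], [-0.01, -0.001, -1.0]]
[{'uv': [327.8, 218.5], 'confidence': 0.55}]
1.5 (np.float64(349.32979426573735), np.float64(184.97145854209145))
1.6 (np.float64(338.28792439159156), np.float64(184.42594241791664))
1.7 (np.float64(327.1946095388124), np.float64(184.96543805660835))
1.75 (np.float64(321.6824830117297), np.float64(185.64058324615533))
```

View pics/w3.png

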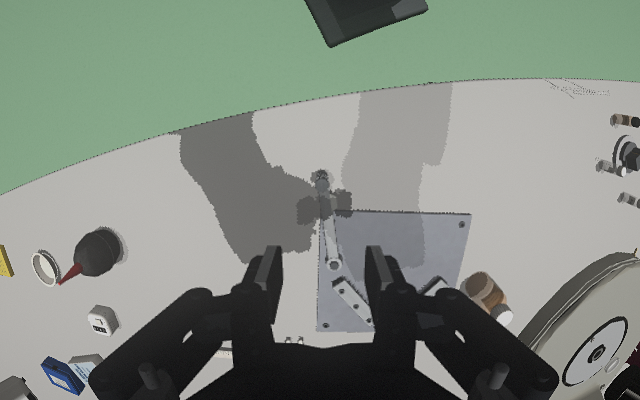

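The post is now at (322,185), which matches a keeper angle of about 1.75, so the arm is open and the mouth is free. Going to the carrier.

```bash
python3 -m inch '.45 4.45 .2 0 0 0;.45 4.45 .2 0 0 0;.45 4.45 .2 0 0 0;.45 4.45 .2 0 0 0;.45 4.45 .2 0 0 0;.45 4.45 .2 0 0 0;.45 4.45 .2 0 0 0;.45 4.45 .2 0 0 0;.45 4.45 .2 0 0 0;.45 4.45 .2 0 0 0;0 0 0 0 0 8;0 0 0 0 0 8'>/dev/null; python3 -m inch '0 0 0 0 0 8;0 0 0 0 0 8;0 0 0 0 0 8;0 0 0 0 0 8;0 0 0 0 0 7;0 0 0 0 0 0;0 0 0 0 0 0'
python3 - <<'E'
from h import *
tool();p=shot('wrist');save(p,'w4.png');find(p,['carrier','carrier_vice','carrier_keyway','vial'])
u,v=map(int,proj(p,[.547,.136,.01]));print(u,v)
u0,v0=max(u-80,0),max(v-70,0)
t=p['color'][v0:v0+140,u0:u0+160,::-1];print(u0,v0)
cv2.imwrite('pics/w4c.png',cv2.resize(t,None,fx=4,fy=4,interpolation=2))
E
```

```text
time_s: 9.45
ee_pos: [0.5409, 0.1211, 0.1651]
ee_rot: [-2.01, -2.413, 0.004]
ft_force: [-0.9, -0.0, 0.0]
grip_width: 0.0431
finger_force: 0.0
9.45 [0.5409 0.1211 0.1651] [[-0.181, 0.984, -0.002], [0.984, 0.181, -0.001], [-0.001, -0.002, -1.0]]
wrist carrier 0.83 [334. 174.] [0.547  0.1373]
wrist carrier 0.57 [354.  70.] [0.547  0.2358]
wrist carrier_vice 0.89 [354.  65.] [0.5453 0.2381]
wrist carrier_vice 0.77 [337. 169.] [0.5481 0.1456]
wrist carrier_keyway 0.94 [351.  68.] [0.5442 0.2369]
wrist carrier_keyway 0.93 [335. 167.] [0.5473 0.144 ]
wrist carrier_keyway 0.37 [264. 177.] [0.4831 0.1231]
wrist vial 0.86 [264. 175.] [0.4842 0.128 ]
wrist vial 0.62 [314. 233.] [0.5387 0.0805]
333 174
253 104
```

View pics/w4c.png

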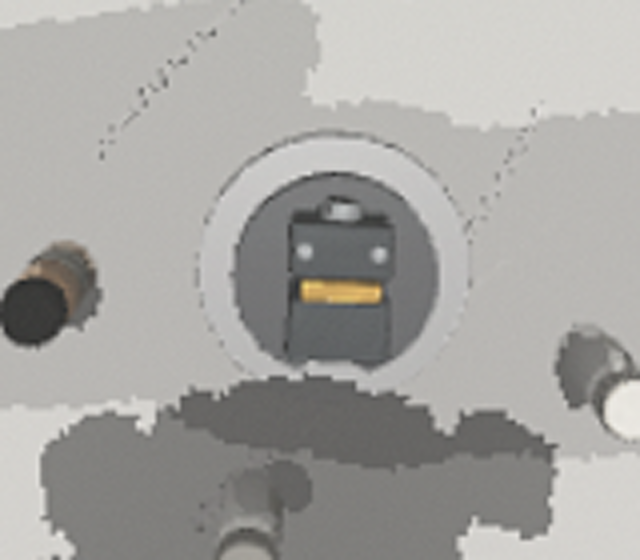

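The close view shows the steel flange centred near px (336,170). The keyway faces down the image, away from the screw head at (338,156). The brass slip runs from (328.5,176.5) to (348.5,177.3).

```bash
python3 - <<'E'
from h import *
p=shot('wrist');f=lambda x,y,z:onz(p,(253+x/4,104+y/4),z)[:2]
c=f(333,262,.008);a,b=f(302,290,.039),f(382,293,.039)
print('centre',c,'brass mid',(a+b)/2)
d=a-b;print('slip ang',np.degrees(np.arctan2(d[1],d[0])),np.linalg.norm(d))
a,b=f(290,222,.035),f(392,225,.035);print('rear',(a+b)/2,np.degrees(np.arctan2(*(a-b)[::-1])),np.linalg.norm(a-b))
k=f(340,365,.008);print('keyway dir',np.degrees(np.arctan2(*(k-c)[::-1])))
E
```

```text
centre [0.55003034 0.14110191] brass mid [0.55068755 0.14122054]
slip ang -171.74606949746936 0.017088529063597622
rear [0.5480071  0.15498438] -171.1565762283863 0.021831208187148357
keyway dir -75.24654947832576
```

```bash
python3 -m inch '.85 .62 1.5 0 0 1;.85 .62 2.5 0 0 1;0 0 3.5 0 0 0;0 0 3.5 0 0 0;0 0 2.3 0 0 0;0 0 0 0 0 0;0 0 0 0 0 0' && python3 -m inch '0 0 0 0 0 0;0 0 0 0 0 0;0 0 0 0 0 0;0 0 0 0 0 0;0 0 0 0 0 0' 0 50; python3 - <<'E'
from h import *
tool();p=shot('wrist')
u,v=map(int,proj(p,[.55,.14,.02]));t=p['color'][max(v-70,0):v+70,u-90:u+90,::-1]
cv2.imwrite('pics/w5c.png',cv2.resize(t,None,fx=3,fy=3,interpolation=2))
E
```

```text
time_s: 10.45
ee_pos: [0.5512, 0.1399, 0.0336]
ee_rot: [-2.057, -2.375, -0.0]
ft_force: [0.8, -1.0, 0.9]
grip_width: 0.0426
finger_force: 0.0
time_s: 10.95
ee_pos: [0.5521, 0.1402, 0.0351]
ee_rot: [2.056, 2.373, 0.004]
ft_force: [-1.5, -0.2, 8.2]
grip_width: 0.0203
finger_force: 50.4
10.95 [0.5521 0.1402 0.0351] [[-0.143, 0.99, 0.003], [0.99, 0.143, 0.001], [0.0, 0.003, -1.0]]
```

View pics/w5c.png

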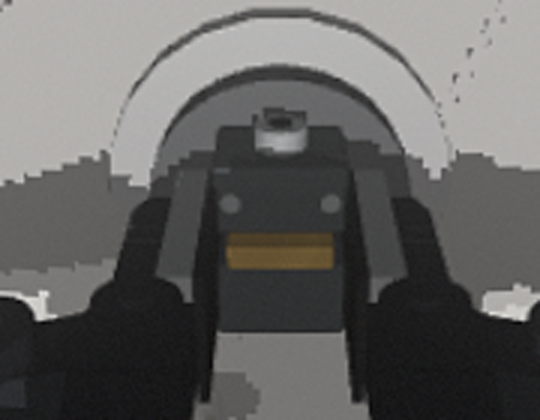

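The grip is good: the pads are across the vice with the flange flat. I'll lift, turn to the nest heading and carry it over.

```bash
python3 -m inch '0 0 -2 0 0 0;0 0 -3.5 0 0 0;0 0 -3.5 0 0 0;0 0 -3 0 0 0;0 0 0 0 0 -8;0 0 0 0 0 -8;0 0 0 0 0 -8;0 0 0 0 0 -8;0 0 0 0 0 -8;0 0 0 0 0 -8;0 0 0 0 0 -7.5;0 0 0 0 0 0'; python3 -m inch '-1.28 -3.77 0 0 0 0;-1.28 -3.77 0 0 0 0;-1.28 -3.77 0 0 0 0;-1.28 -3.77 0 0 0 0;-1.28 -3.77 0 0 0 0;-1.28 -3.77 0 0 0 0;-1.28 -3.77 0 0 0 0;-1.28 -3.77 0 0 0 0;-1.28 -3.77 0 0 0 0;-1.28 -3.77 0 0 0 0;0 0 0 0 0 0;0 0 0 0 0 0'
python3 - <<'E'
from h import *
o=tool();p=shot('wrist');save(p,'w6.png')
M=R.from_rotvec(o['ee_rot']).as_matrix()
# slip, hub & flange predicted in picture for carrier x offset 0
for P in ([-.033,0,.008],[.033,0,.008],[-.002,0,.039],[-.024,0,.016]):
    print(P,np.round(proj(p,o['ee_pos']+M@np.array([-P[0],P[1],.035-P[2]])),1))
t=p['color'][110:300,220:420,::-1]
cv2.imwrite('pics/w6c.png',cv2.resize(t,None,fx=3,fy=3,interpolation=2))
E
```

```text
time_s: 12.2
ee_pos: [0.551, 0.1396, 0.1538]
ee_rot: [0.715, 3.059, 0.001]
ft_force: [-0.4, -0.4, -1.9]
grip_width: 0.02
finger_force: 49.5
time_s: 13.4
ee_pos: [0.4981, -0.2562, 0.1534]
ee_rot: [0.724, 3.057, -0.001]
ft_force: [1.1, 1.2, -1.4]
grip_width: 0.0205
finger_force: 49.7
13.4 [ 0.4981 -0.2562  0.1534] [[-0.894, 0.448, -0.0], [0.448, 0.894, -0.001], [-0.0, -0.001, -1.0]]
[-0.033, 0, 0.008] [322.7 192.7]
[0.033, 0, 0.008] [322.7 296.9]
[-0.002, 0, 0.039] [322.7 274.4]
[-0.024, 0, 0.016] [322.7 214. ]
```

View pics/w6c.png

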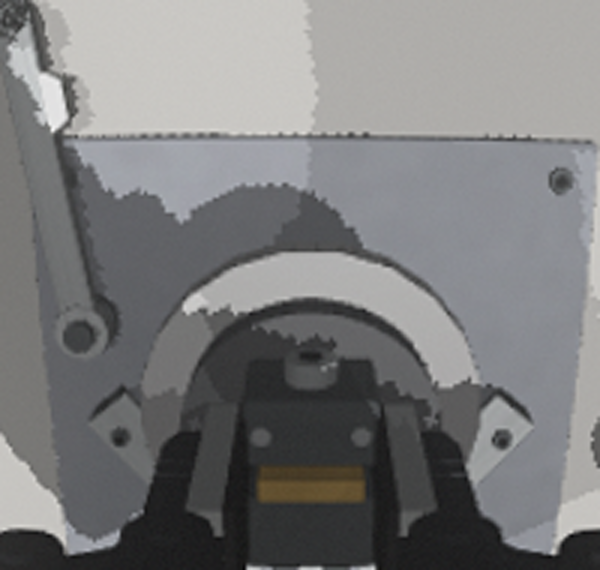

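The carrier sits centred in the grip: its rear flange edge is at v≈192.7, as predicted. The hinge is at (247.3,221) and the plate corner at (419,157.7), so I'll check the nest pose against those.

```bash
python3 - <<'E'
from nestfit import *
p=shot('wrist');o=tool()
v=[.5624,-.2851,-.4595]
for L in ((-.105,.089,.008),(-.046,-.072,.022),(-.105,-.089,.008)):
    c,s=np.cos(v[2]),np.sin(v[2]);print(L,np.round(proj(p,[v[0]+c*L[0]-s*L[1],v[1]+s*L[0]+c*L[1],L[2]]),1))
print(fit(p,[((-.105,.089,.008),(419,157.7)),((-.046,-.072,.022),(247.3,221))]))
M=R.from_rotvec(o['ee_rot']).as_matrix()
c,s=np.cos(v[2]),np.sin(v[2])
for x in(-.07,0):print(x,M.T@(np.array([v[0]+c*x,v[1]+s*x,.043])-o['ee_pos'])*100)
E
```

```text
13.5 [ 0.4991 -0.2534  0.1535] [[-0.896, 0.443, 0.0], [0.443, 0.896, 0.001], [0.0, 0.001, -1.0]]
(-0.105, 0.089, 0.008) [419.4 156.3]
(-0.046, -0.072, 0.022) [245.7 221.8]
(-0.105, -0.089, 0.008) [227.3 156.5]
(array([ 0.56261818, -0.28519868, -0.46871225]), array([[ 1.31707656, -0.22239122],
       [-1.20930753,  0.37528227]]))
-0.07 [-0.08374591 -0.04431427 11.04830485]
0 [-7.0837452  -0.04746059 11.04818948]
```

```bash
python3 -m inch '0 0 3 0 0 0;0 0 3 0 0 0;0 0 2.5 0 0 0;0 0 1.5 0 0 0;0 0 .5 0 0 0;0 0 .3 0 0 0;0 0 .15 0 0 0;0 0 0 0 0 0;0 0 0 0 0 0'
```

```text
time_s: 14.4
ee_pos: [0.4992, -0.2549, 0.0445]
ee_rot: [0.714, 3.058, -0.0]
ft_force: [-0.9, -0.2, -0.1]
grip_width: 0.0207
finger_force: 49.6
```

```bash
python3 -m inch '-1 0 .05 0 0 0;-1 0 0 0 0 0;-1 0 0 0 0 0;-1 0 0 0 0 0;-.8 0 0 0 0 0;-.6 0 0 0 0 0;0 0 0 0 0 0;0 0 0 0 0 0' ; python3 -m inch '-.3 0 0 0 0 0;-.3 0 0 0 0 0;-.3 0 0 0 0 0;-.3 0 0 0 0 0;-.3 0 0 0 0 0;-.2 0 0 0 0 0;0 0 0 0 0 0'
```

```text
time_s: 15.2
ee_pos: [0.5467, -0.2785, 0.0432]
ee_rot: [-0.715, -3.059, -0.0]
ft_force: [0.6, 0.3, -0.8]
grip_width: 0.0206
finger_force: 49.6
time_s: 15.9
ee_pos: [0.5606, -0.2856, 0.0432]
ee_rot: [-0.713, -3.055, -0.0]
ft_force: [-4.2, 1.2, 3.4]
grip_width: 0.0203
finger_force: 50.2
```

```bash
python3 -m inch '-.2 0 0 0 0 0;-.2 0 0 0 0 0;0 0 0 0 0 0;0 0 0 0 0 0'; python3 -m inch '-.3 0 0 0 0 0;-.3 0 0 0 0 0;0 0 0 0 0 0;0 0 0 0 0 0'
python3 - <<'E'
from h import *
o=tool();p=shot('wrist');save(p,'w7.png')
c,s=np.cos(-.4595),np.sin(-.4595);d=o['ee_pos'][:2]-np.array([.5624,-.2851]);print('nest xy mm',1e3*np.array([c*d[0]+s*d[1],-s*d[0]+c*d[1]]))
E
```

```text
time_s: 16.3
ee_pos: [0.5611, -0.2863, 0.0433]
ee_rot: [-0.711, -3.049, -0.0]
ft_force: [-10.3, 5.0, 11.2]
grip_width: 0.0206
finger_force: 51.1
time_s: 16.7
ee_pos: [0.5621, -0.2877, 0.0435]
ee_rot: [-0.708, -3.04, 0.0]
ft_force: [-19.8, 7.8, 21.0]
grip_width: 0.0204
finger_force: 52.4
16.7 [ 0.5621 -0.2877  0.0435] [[-0.897, 0.442, -0.02], [0.442, 0.897, 0.004], [0.02, -0.005, -1.0]]
nest xy mm [ 0.83235934 -2.43750064]
```

The stop is firm at the expected home depth. I'll relax the push, release, rise and check.

```bash
python3 -m inch '.4 0 0 0 0 0;.4 0 0 0 0 0;0 0 0 0 0 0;0 0 0 0 0 0'; python3 -m inch '0 0 0 0 0 0;0 0 0 0 0 0;0 0 0 0 0 0;0 0 -2 0 0 0;0 0 -4 0 0 0;2.5 0 -4 0 0 0;2.5 0 -2 0 0 0;0 0 0 0 0 0;0 0 0 0 0 0' 0.5
python3 - <<'E'
from h import *
o=tool();p=shot('wrist');save(p,'w8.png')
u,v=map(int,proj(p,[.5624,-.2851,.02]));print(u,v)
t=p['color'][v-85:v+65,u-100:u+100,::-1]
cv2.imwrite('pics/w8c.png',cv2.resize(t,None,fx=4,fy=4,interpolation=2))
c,s=np.cos(-.4595),np.sin(-.4595)
q=lambda x,y,z:np.round((np.array(proj(p,[.5624+c*x-s*y,-.2851+s*x+c*y,z]))-[u-100,v-85])*4)
print('flange rear, slip, key tip, keyblock, hinge',q(-.033,0,.016),q(-.002,0,.047),q(.018,0,.0238),q(-.046,-.072,.022))
E
```

```text
time_s: 17.15
ee_pos: [0.5615, -0.2873, 0.0433]
ee_rot: [-0.714, -3.054, 0.002]
ft_force: [-7.8, 1.0, 6.0]
grip_width: 0.0207
finger_force: 50.6
time_s: 18.05
ee_pos: [0.5201, -0.2651, 0.1638]
ee_rot: [0.714, 3.057, -0.0]
ft_force: [0.2, -0.3, -0.8]
grip_width: 0.0426
finger_force: 0.0
18.05 [ 0.5201 -0.2651  0.1638] [[-0.897, 0.443, 0.002], [0.443, 0.897, -0.001], [-0.002, 0.0, -1.0]]
323 238
flange rear, slip, key tip, keyblock, hinge [403. 207.] [403. 383.] [402. 414.] [ 94. 161.]
```

View pics/w8c.png

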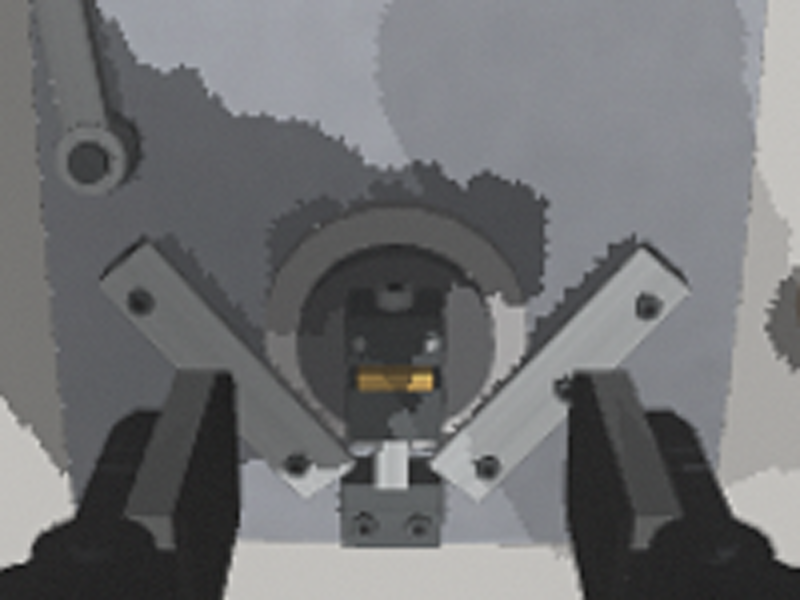

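The carrier is home: the rear flange edge is at the predicted row 207, the flange touches both rails, and the key runs in under the front jaw. Now I'll pinch the keeper post and swing it shut.

```bash
python3 -m inch '3.25 -3 0 0 0 0;3.25 -3 0 0 0 0;3.25 -2.9 1 0 0 0;0 0 3 0 0 0;0 0 3.5 0 0 0;0 0 3 0 0 0;0 0 1.8 0 0 0;0 0 0 0 0 0;0 0 0 0 0 0' - 20; python3 -m inch '0 0 0 0 0 0;0 0 0 0 0 0;0 0 0 0 0 0;0 0 0 0 0 0;0 0 0 0 0 0' 0 25
```

```text
time_s: 19.0
ee_pos: [0.3929, -0.3015, 0.0395]
ee_rot: [-0.714, -3.059, -0.001]
ft_force: [0.5, 0.5, 0.8]
grip_width: 0.0428
finger_force: 0.0
time_s: 19.5
ee_pos: [0.3931, -0.302, 0.041]
ee_rot: [0.715, 3.057, -0.001]
ft_force: [-0.0, -0.0, 7.5]
grip_width: 0.011
finger_force: 24.8
```

```bash
python3 -m inch '.16 1.74 0 0 0 0;-.15 1.74 0 0 0 0;-.45 1.69 0 0 0 0;-.73 1.59 0 0 0 0;-1 1.43 0 0 0 0;-1.23 1.24 0 0 0 0;-1.43 1.01 0 0 0 0;-1.58 .74 0 0 0 0;-1.69 .45 0 0 0 0;-1.74 .15 0 0 0 0;0 0 0 0 0 0;0 0 0 0 0 0';python3 -m inch '-.2 0 0 0 0 0;-.2 0 0 0 0 0;-.2 0 0 0 0 0;0 0 0 0 0 0;0 0 0 0 0 0'
```

```text
time_s: 20.7
ee_pos: [0.5311, -0.2411, 0.0405]
ee_rot: [-0.717, -3.056, 0.004]
ft_force: [-2.9, -1.7, 3.3]
grip_width: 0.0108
finger_force: 25.3
time_s: 21.2
ee_pos: [0.5314, -0.2412, 0.0403]
ee_rot: [-0.713, -3.046, 0.003]
ft_force: [-12.7, 3.4, 14.2]
grip_width: 0.0108
finger_force: 26.3
```

```bash
python3 -m inch '.3 0 0 0 0 0;.3 0 0 0 0 0;0 0 0 0 0 0'; python3 -m inch '0 0 0 0 0 0;0 0 0 0 0 0;0 0 0 0 0 0;0 0 -2 0 0 0;0 0 -4 0 0 0;-.5 -1.4 -4 0 0 0;-.5 -1.5 -3.2 0 0 0;0 0 0 0 0 0;0 0 0 0 0 0' 0.45
python3 - <<'E'
from h import *
o=tool();p=shot('wrist');save(p,'w9.png')
t=p['color'][140:290,220:420,::-1]
cv2.imwrite('pics/w9c.png',cv2.resize(t,None,fx=4,fy=4,interpolation=2))
c,s=np.cos(-.4595),np.sin(-.4595)
for n,P in dict(flrear=(-.033,0,.016),slip=(-.002,0,.047),hinge=(-.046,-.072,.022),post=(-.046,.028,.051)).items():
    x,y,z=P;print(n,np.round((np.array(proj(p,[.5624+c*x-s*y,-.2851+s*x+c*y,z]))-[220,140])*4))
E
```

```text
time_s: 21.5
ee_pos: [0.5311, -0.2411, 0.0404]
ee_rot: [-0.716, -3.056, 0.004]
ft_force: [-4.8, -3.5, 5.4]
grip_width: 0.0107
finger_force: 25.4
time_s: 22.4
ee_pos: [0.5295, -0.2699, 0.1728]
ee_rot: [0.715, 3.057, 0.001]
ft_force: [-0.3, -0.4, -0.3]
grip_width: 0.0385
finger_force: 0.0
22.4 [ 0.5295 -0.2699  0.1728] [[-0.896, 0.443, 0.002], [0.443, 0.896, -0.0], [-0.002, 0.001, -1.0]]
flrear [415. 206.]
slip [415. 376.]
hinge [112. 160.]
post [548. 192.]
```

View pics/w9c.png

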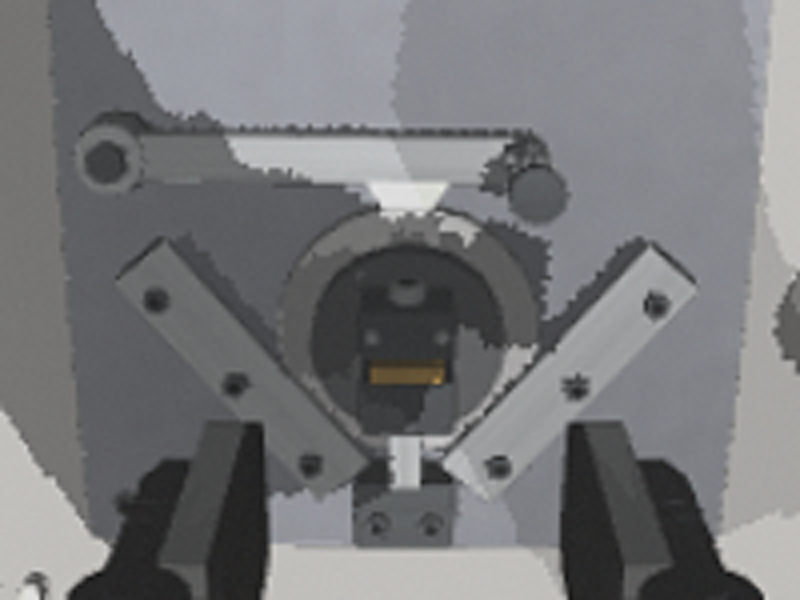

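The keeper lies exactly as it did shut at the start (hinge–post Δ 108,8 px). The carrier's flange sits against both rails with the key in the keyway, lying flat. I'll check the bystanders quickly, then hand in.

```bash
python3 - <<'E'
from h import *
p=shot('top');find(p,['vial','amber_bottle'])
p=shot('scene');find(p,['vial','amber_bottle'])
print(robot.finish_job())
E
```

```text
top vial 0.61 [242. 240.] [0.4913 0.1181]
top vial 0.58 [240. 193.] [0.6161 0.1297]
top amber_bottle 0.5 [356. 197.] [ 0.6096 -0.1786]
scene vial 0.59 [239. 209.] [0.4825 0.1188]
scene vial 0.57 [266. 206.] [0.5253 0.0652]
scene vial 0.53 [266. 178.] [0.6239 0.1328]
scene amber_bottle 0.75 [365. 213.] [ 0.6013 -0.1725]
the job is handed in; nothing more can be done
None
```

The carrier is docked fully home, flat and with the key in its keyway; the keeper arm is fully shut behind it, everything is released, the vials and bottle show no shift beyond camera error, and the job was handed in at about 22.5 s.

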